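Feed one basket-lid disc to the round drilling stand

TASK

Push the magazine's upright handle all the way in so that it feeds out the bottom wooden disc, and let the handle spring back home so that the stack drops down. Then pick up that disc and lay it flat and centred on the round post of the drilling stand. Feed out only this one disc, leaving the rest of the stack in the magazine.

Things in the scene. Friction and masses are not known exactly. Their poses are not given: they have to be found in the camera images.
- handle (a point): Push handle of the magazine: upright dark board 60 mm wide (y), 14 mm thick (x), top 103 mm above the bench; this point is mid-width and mid-thickness, 88 mm above it. x is level, the feed direction: it slides 95 mm to +x against a spring (2 to 5 N) and springs back when let go. The side behind it (-x) is free. The magazine, 118 mm tall, has its stack centre 142 mm ahead, its back 106 mm ahead.
- blank_center (a point): Centre (half-way up) of the lowest of four equal plain wooden discs in the magazine, the one to feed out: 56 mm diameter, 18 mm thick, about 32 g, z its axis. Its centre is 33 mm above the bench. Fed out, it lies about 90 mm ahead of the stack on a rail 40 mm wide and 24 mm high, so fingers can reach down beside it, across the feed direction.
- next_center (a point): Centre of the second disc of the stack, same size, which must drop into the lowest place: 51 mm above the bench at first, 33 mm once dropped.
- seat (a point): Centre of the top face of the round dark post (46 mm diameter, 30 mm tall) in the middle of a 120 mm square, 14 mm thick plywood board: the round drilling stand. The face is level, 44 mm above the bench; a centred disc overhangs it by 5 mm all round. A like stand with a square post is near it, not to be used.

How it is judged:
By the outcome, as a careful person would: the job done as asked, in the order asked, and still so for the second after the job is handed in, with the robot touching nothing.
It also fails if it takes over 61 s, if anything falls off the work surface, if the arm or the gripper's body presses on something with over 40 N, if the wrist force passes 120 N, or if a joint passes its speed limit or range.

ROBOT

A 6-joint arm with a two-finger parallel gripper is mounted at the origin on the work surface. World frame = base frame: x ahead of the robot, y to its left, z up, the work surface at z = 0. Lengths are in m, angles in rad, forces in N, time in s.
With the tool pointing down it reaches from about 0.35 to 0.775 m from the base axis. Payload 5.5 kg.
Tool frame: the origin (TCP) lies midway between the tips of the shut fingers; the grasp point (between the pads) lies 19 mm behind it (env.tcp_to_grasp is the distance from the TCP to the grasp point, in m); z points along the fingers, y is the direction in which the jaws open and shut (so a half turn about z gives the same grasp; the last joint's range is limited). The gripper opens to 85 mm and grips with 20 to 120 N. Pads are 22 mm wide; open, the fingers measure 114 mm over their backs; the gripper's body (76 mm by 85 mm) begins 54 mm behind the grasp point. The pads swing forward as they close: fully open they stand 13 mm farther back than shut.
Start: joints at [-1.403, 0.313, 0.046, 1.304, 0, 1.431], TCP at [0.174, -0.548, 0.2] pointing down, gripper open.
Joint ranges: [-2.76, 2.76], [-0.86, 1.69], [-1.03, 1.26], [-2.2, 2.34], [-1.47, 1.5], [-3.14, 3.14]. Speed limits (rad/s): [2.57, 2.57, 3.14, 3.14, 3.14, 3.14].

INTERFACE

Orientations are given as a unit quaternion [w, x, y, z].
In Python, from workcell import get_state, viewer, hand_in, finder, env gives the robot as it stands.
- The arm moves only by the tool arm_command, never from a script. Its argument "motion" is a list of rows, each an object of numbers: "x", "y", "z": the shift along the tool's x, y, z in mm; "rx", "ry", "rz": the turn, a rotation vector about the tool's x, y, z in degrees; "hand": the closure, from -1 (fully open) to 1 (shut). A call has 1 to 10 rows; each row is the pose to reach, as a shift and turn from the pose commanded when the call began, along the tool's axes at that moment; what a row does not reach only later rows make up. A row lasts 1/8 s, in which the tool goes at most 62.5 mm and 10.7 degrees, less where a joint would pass 70% of its speed; a pose out of reach is approached as far as the arm can. A call with a gripper value outside its range is refused whole. The fingers move at their own pace and stop on an object; "force" is the grip in N (left out, the last holds). Time passes only in rows, so rows that repeat a pose let the fingers close. It gives the time, the measured TCP pose, the force and the opening at its end, in the units of the state.
- get_state(): the state, without advancing time (a new reading comes with each control period).
- viewer.read_camera(name): name is "scene" or "top"; returns a dict with "image" (400x640x3 uint8, red, green, blue), "z_map" (400x640 float32, m along the optical axis (not along the pixel's ray), 0 where there is no reading), "intrinsics" (3x3 intrinsics, pixels), "rvec" (rotation vector, rad) and "tvec" (3), from world to camera coordinates, as OpenCV has them. Camera axes: x right, y down, z forward; pixel columns grow to the right and rows downward; lengths in m; the calibration is good to about 2 mm. A picture is of the moment at which its call begins.
- hand_in(): hands the job in, once; it reports no verdict.
Trained networks look in a picture, given as the dict that the camera call returned (one of the last four; its "shot" number tells which), for a name from the list of things; names that differ only in an ending like _2 or _b are one class to them, and where a whole thing is asked for, a point or a joint stands for the part that bears it (a point fixed in the world has none). Each returns a list of dicts, best first, with "score" (0 to 1); they miss things now and then, are a little off and sometimes report something else, mostly with a low value. They report only what shows in the picture. A call takes as long as a camera call.
- finder.find_in(picture, query): "at" ([column, row] in pixels, amid what is visible of it).
- finder.masks_of(picture, query): "region" (400x640 bool, what is visible of it) and "at" ([column, row] in pixels, amid what is visible of it).
The state is a dict: "clock": time; "joint_pos": joint angles; "qvel": joint speeds; "tau": joint torques, N m; "tcp_pos": TCP position; "orientation": TCP orientation; "wrist_force": force on the tool from outside, world axes, zero at the start; "ft_torque": the same for the moment, N m; "finger_gap": finger opening in m.
Only numpy, scipy, OpenCV 4.12 (cv2) and the standard library are available. Lean on these libraries where they do the work, as an engineer would, in place of code of your own. Each camera call takes 0.05 s, during which the arm holds its last target.

## Working session

There is one attempt and no reset: what is moved stays moved. The work goes in short steps, Python scripts to look and compute and a tool call to move; the robot and the scene stay as the last step left them, time stands still between calls to the robot, and variables do not carry over. Pictures are saved under pics/ and viewed, and the job is handed in when it is done.

Besides the shell and the picture viewer there is one more tool, called after "Emit:" as a command line: name --argument value ..., lists and objects as JSON in quotes. arm_command: Moves the arm, as the interface text tells. Its arguments: {"type":"object","properties":{"motion":{"type":"array","items":{"type":"object","properties":{"x":{"type":"number"},"y":{"type":"number"},"z":{"type":"number"},"rx":{"type":"number"},"ry":{"type":"number"},"rz":{"type":"number"},"hand":{"type":"number"}}}},"force":{"type":"number"}},"required":["motion"]}

```bash
mkdir -p pics; ls; cat > h.py <<'E'
import numpy as np, cv2
from workcell import get_state, viewer, hand_in, finder, env
def cam(n):
    p=viewer.read_camera(n); return p
def save(p,f): cv2.imwrite('pics/'+f,cv2.cvtColor(p['image'],cv2.COLOR_RGB2BGR))
def mats(p):
    R=cv2.Rodrigues(np.array(p['rvec'],float))[0]; return R,np.array(p['tvec'],float).ravel(),np.array(p['intrinsics'])
def ray_z(p,uv,z):
    R,t,K=mats(p); d=R.T@(np.linalg.inv(K)@[uv[0],uv[1],1]); c=-R.T@t
    return c+d*(z-c[2])/d[2]
def cloud(p):
    R,t,K=mats(p); Z=p['z_map']; v,u=np.mgrid[:Z.shape[0],:Z.shape[1]]
    P=np.stack([(u-K[0,2])/K[0,0]*Z,(v-K[1,2])/K[1,1]*Z,Z],-1)
    W=(P-t)@R; W[Z<=0]=np.nan; return W
def proj(p,X):
    R,t,K=mats(p); q=K@(R@np.array(X)+t); return q[:2]/q[2]
E
cat > a.py <<'E'
from h import *
for n in ('scene','top'):
    p=cam(n); save(p,n+'0.png'); W=cloud(p)
    R,t,K=mats(p); print(n,'cam at',(-R.T@t).round(3))
    np.save(n+'0.npy',W)
    for q in ('handle','blank_center','next_center','seat'):
        for r in finder.masks_of(p,q)[:3]:
            m=r['region']; w=W[m]; 
            print(q,round(r['score'],2),np.round(r['at']),m.sum(),np.nanmedian(w,0).round(3),np.nanpercentile(w,2,axis=0).round(3),np.nanpercentile(w,98,axis=0).round(3))
print(get_state())
E
python3 a.py
```

```text
pics
scene cam at [ 1.039 -0.262  0.551]
handle 0.8 [430. 208.] 1766 [0.696 0.18  0.048] [0.59  0.152 0.026] [0.706 0.211 0.103]
blank_center 0.45 [396. 191.] 75 [0.572 0.183 0.034] [0.56  0.178 0.026] [0.582 0.206 0.041]
seat 0.61 [213. 307.] 5464 [ 0.655 -0.227  0.014] [ 0.58  -0.286  0.006] [ 0.709 -0.16   0.045]
top cam at [ 0.458 -0.038  0.821]
handle 0.78 [196. 164.] 1611 [0.674 0.185 0.039] [0.607 0.152 0.022] [0.702 0.211 0.104]
seat 0.58 [416. 184.] 3846 [ 0.636 -0.219  0.014] [ 0.577 -0.284  0.01 ] [ 0.701 -0.16   0.045]
{'clock': 0.5, 'joint_pos': array([-1.40261197e+00,  3.13223219e-01,  4.60623667e-02,  1.30359441e+00,
        1.23194601e-05,  1.43122467e+00]), 'qvel': array([ 0.00073014, -0.00095936,  0.0041689 , -0.00077889, -0.00085076,
       -0.00088261]), 'tau': array([-1.60176478e-03, -4.79992425e+01,  2.98538536e+01,  1.85392353e-03,
       -1.86841694e-04,  2.67931512e-06]), 'tcp_pos': array([ 0.17419425, -0.54800717,  0.20039454]), 'orientation': array([2.04425803e-05, 9.88184122e-01, 1.53271458e-01, 6.45283919e-06]), 'wrist_force': array([0.23391378, 0.16537006, 0.39666293]), 'ft_torque': array([-0.05119528, -0.03321418, -0.0423768 ]), 'finger_gap': 0.0856232443957996}
```

View pics/scene0.png

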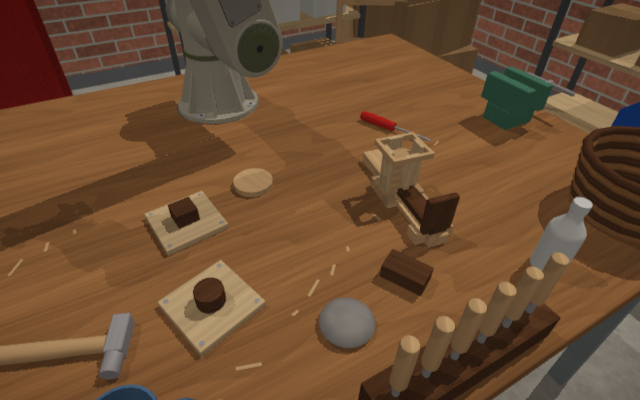

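View pics/top0.png

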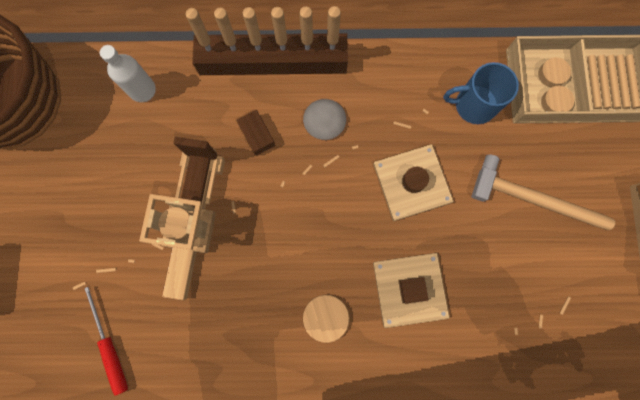

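The round stand is the farther one: its post is at about (416,180) in top and (209,294) in scene. The magazine's handle is at about (195,148) in top. It feeds toward the robot along the rail that ends at about (175,298).

```bash
cat > b.py <<'E'
from h import *
for n in ('scene','top'):
    W=np.load(n+'0.npy'); X,Y,Z=W[...,0],W[...,1],W[...,2]
    def st(name,m,rect=True):
        P=W[m][:,:2].astype(np.float32)
        print(n,name,m.sum(),'mean',np.nanmean(W[m],0).round(4),end=' ')
        if len(P)>5:
            r=cv2.minAreaRect(P*1000); print('rect c',np.round(r[0],1),'size',np.round(r[1],1),'ang',round(r[2],1))
    reg=(X>.35)&(X<.78)&(Y>.1)&(Y<.3)
    st('handletop',reg&(Z>.098)&(Z<.108)&(X>.63))
    st('handle>.06',reg&(Z>.06)&(Z<.108)&(X>.66))
    st('magtop',reg&(Z>.112)&(Z<.125))
    st('rail',reg&(Z>.019)&(Z<.029)&(X<.52))
    st('discs',reg&(Z>.07)&(Z<.095)&(X<.6)&(X>.5))
    s=(X>.55)&(X<.74)&(Y>-.3)&(Y<-.13)
    st('post',s&(Z>.038)&(Z<.05))
    st('board',s&(Z>.010)&(Z<.018))
E
python3 b.py
```

```text
scene handletop 223 mean [0.6959 0.179  0.1021] rect c [695.1 180.6] size [59.2 15.1] ang 79.9
scene handle>.06 731 mean [0.6981 0.1766 0.0863] rect c [695.4 181.3] size [61.8 15.3] ang 79.9
scene magtop 690 mean [0.5573 0.2028 0.1167] rect c [554.3 204.7] size [88.1 83.8] ang 80.4
scene rail 299 mean [0.4634 0.2109 0.0233] rect c [476.2 207.2] size [ 41.8 111.8] ang 66.9
scene discs 395 mean [0.5697 0.1896 0.0827] rect c [555.7 202.6] size [72.4 70.5] ang 36.0
scene post 666 mean [ 0.6426 -0.2232  0.0436] rect c [ 640.8 -222.9] size [44.9 45.9] ang 52.6
scene board 4283 mean [ 0.6495 -0.2257  0.014 ] rect c [ 640.8 -222.7] size [121.8 120.2] ang 16.9
top handletop 265 mean [0.6933 0.1809 0.1021] rect c [694.  181.6] size [60.  14.3] ang 80.8
top handle>.06 478 mean [0.6908 0.1789 0.0921] rect c [693.8 181.5] size [60.2 14.6] ang 79.9
top magtop 1128 mean [0.5539 0.2049 0.1172] rect c [554.2 204.9] size [87.  80.2] ang 80.5
top rail 1199 mean [0.4736 0.2156 0.0235] rect c [471.7 206.8] size [74.5 96.6] ang 88.6
top discs 438 mean [0.5554 0.2023 0.0896] rect c [557.6 199.9] size [71.2 65.6] ang 68.6
top post 479 mean [ 0.6397 -0.2219  0.0435] rect c [ 639.8 -222. ] size [44.6 44.3] ang 85.4
top board 3254 mean [ 0.6382 -0.2212  0.0137] rect c [ 640.1 -222.5] size [120.3 120.3] ang 16.8
```

```bash
cat >> h.py <<'E'
from scipy.spatial.transform import Rotation as Ro
F=np.array([-.9855,.170,0]); H=np.array([.6945,.181,.088])
def go(pos,yaw_deg=None,s=None):
    s=s or get_state(); q=s['orientation']; R=Ro.from_quat([q[1],q[2],q[3],q[0]])
    d=R.inv().apply(np.array(pos)-s['tcp_pos'])*1000
    out=''
    if yaw_deg is not None:
        y=np.radians(yaw_deg); T=np.array([[np.cos(y),np.sin(y),0],[np.sin(y),-np.cos(y),0],[0,0,-1]]).T
        T=np.column_stack([[np.cos(y),np.sin(y),0],[np.sin(y),-np.cos(y),0],[0,0,-1]])
        out=(R.inv()*Ro.from_matrix(T)).as_rotvec(degrees=True).round(2)
    print('shift mm',d.round(1),'turn',out)
E
python3 - <<'E'
from h import *
for n in('scene','top'):
    W=np.load(n+'0.npy');X,Y,Z=W[...,0],W[...,1],W[...,2]
    m=(X>.66)&(X<.85)&(Y>.05)&(Y<.35)&(Z>.05)&~((X<.72)&(Y<.23))
    P=W[m]
    for x in np.arange(.66,.85,.03): 
        print(n,round(x,2),[ (round(y,2),round(float(P[k][:,2].max()),3)) for y in np.arange(.05,.35,.04) if (k:=(abs(P[:,0]-x-.015)<.015)&(abs(P[:,1]-y-.02)<.02)).any()])
    m=(Z>.15)&(X>.3)&(X<.8)&(Y<.2);print('tall',m.sum(),W[m].mean(0) if m.any() else '')
go(H-.038*F+[0,0,.112],170.2)
E
```

```text
scene 0.66 []
scene 0.69 []
scene 0.72 []
scene 0.75 []
scene 0.78 []
scene 0.81 [(np.float64(0.25), 0.1), (np.float64(0.29), 0.152)]
scene 0.84 [(np.float64(0.25), 0.1), (np.float64(0.29), 0.152)]
tall 0 
top 0.66 []
top 0.69 []
top 0.72 []
top 0.75 []
top 0.78 []
top 0.81 [(np.float64(0.25), 0.098), (np.float64(0.29), 0.154), (np.float64(0.33), 0.109)]
top 0.84 [(np.float64(0.25), 0.1), (np.float64(0.29), 0.152), (np.float64(0.33), 0.1)]
tall 0 
shift mm [ 7.504e+02 -5.196e+02  4.000e-01] turn [   0.      0.   -152.57]
```

Emit:
arm_command --motion '[{"x": 750, "y": -520, "z": 0, "rz": -152.5, "hand": 1}, {"x": 750, "y": -520, "z": 0, "rz": -152.5, "hand": 1}, {"x": 750, "y": -520, "z": 0, "rz": -152.5, "hand": 1}, {"x": 750, "y": -520, "z": 0, "rz": -152.5, "hand": 1}, {"x": 750, "y": -520, "z": 0, "rz": -152.5, "hand": 1}, {"x": 750, "y": -520, "z": 0, "rz": -152.5, "hand": 1}, {"x": 750, "y": -520, "z": 0, "rz": -152.5, "hand": 1}, {"x": 750, "y": -520, "z": 0, "rz": -152.5, "hand": 1}, {"x": 750, "y": -520, "z": 0, "rz": -152.5, "hand": 1}, {"x": 750, "y": -520, "z": 0, "rz": -152.5, "hand": 1}]'

```text
invalid input at $.motion[0]: expected keys x, y, z, rx, ry, rz, hand
```

```bash
python3 -c "
from h import *
go(H-.038*F+[0,0,.112],170.2)"
```

```text
shift mm [ 7.504e+02 -5.196e+02  4.000e-01] turn [   0.      0.   -152.57]
```

Emit:
arm_command --motion '[{"x": 750, "y": -520, "z": 0, "rx": 0, "ry": 0, "rz": -152.5, "hand": 1}, {"x": 750, "y": -520, "z": 0, "rx": 0, "ry": 0, "rz": -152.5, "hand": 1}, {"x": 750, "y": -520, "z": 0, "rx": 0, "ry": 0, "rz": -152.5, "hand": 1}, {"x": 750, "y": -520, "z": 0, "rx": 0, "ry": 0, "rz": -152.5, "hand": 1}, {"x": 750, "y": -520, "z": 0, "rx": 0, "ry": 0, "rz": -152.5, "hand": 1}, {"x": 750, "y": -520, "z": 0, "rx": 0, "ry": 0, "rz": -152.5, "hand": 1}, {"x": 750, "y": -520, "z": 0, "rx": 0, "ry": 0, "rz": -152.5, "hand": 1}, {"x": 750, "y": -520, "z": 0, "rx": 0, "ry": 0, "rz": -152.5, "hand": 1}, {"x": 750, "y": -520, "z": 0, "rx": 0, "ry": 0, "rz": -152.5, "hand": 1}, {"x": 750, "y": -520, "z": 0, "rx": 0, "ry": 0, "rz": -152.5, "hand": 1}]'

```text
clock: 1.75
tcp_pos: [0.557, -0.0512, 0.2007]
orientation: [0.001, 0.458, 0.889, -0.0]
wrist_force: [0.7, -0.8, 0.2]
finger_gap: -0.0001
```

```bash
python3 -c "
from h import *
go(H-.038*F+[0,0,.112],170.2)"
```

```text
shift mm [ 82.6 273.4   0.8] turn [  0.     0.06 -44.77]
```

Emit:
arm_command --motion '[{"x": 82, "y": 273, "z": 0, "rx": 0, "ry": 0, "rz": -44.5, "hand": 1}, {"x": 82, "y": 273, "z": 0, "rx": 0, "ry": 0, "rz": -44.5, "hand": 1}, {"x": 82, "y": 273, "z": 0, "rx": 0, "ry": 0, "rz": -44.5, "hand": 1}, {"x": 82, "y": 273, "z": 0, "rx": 0, "ry": 0, "rz": -44.5, "hand": 1}, {"x": 82, "y": 273, "z": 0, "rx": 0, "ry": 0, "rz": -44.5, "hand": 1}, {"x": 82, "y": 273, "z": 0, "rx": 0, "ry": 0, "rz": -44.5, "hand": 1}, {"x": 82, "y": 273, "z": 0, "rx": 0, "ry": 0, "rz": -44.5, "hand": 1}]'

```text
clock: 2.62
tcp_pos: [0.7318, 0.1706, 0.1999]
orientation: [-0.0, 0.091, 0.996, -0.0]
wrist_force: [-0.5, -0.0, -0.6]
finger_gap: -0.0
```

```bash
python3 -c "
from h import *
go(H-.038*F+[0,0,-.010],170.2)"
```

```text
shift mm [  0.5   4.  121.9] turn [-0.04 -0.04 -0.65]
```

Emit:
arm_command --motion '[{"x": 0, "y": 4, "z": 60, "rx": 0, "ry": 0, "rz": -0.6, "hand": 1}, {"x": 0, "y": 4, "z": 115, "rx": 0, "ry": 0, "rz": -0.6, "hand": 1}, {"x": 0, "y": 4, "z": 122, "rx": 0, "ry": 0, "rz": -0.6, "hand": 1}, {"x": 0, "y": 4, "z": 122, "rx": 0, "ry": 0, "rz": -0.6, "hand": 1}, {"x": 0, "y": 4, "z": 122, "rx": 0, "ry": 0, "rz": -0.6, "hand": 1}]'

```text
clock: 3.25
tcp_pos: [0.7352, 0.1746, 0.0825]
orientation: [0.003, 0.086, 0.996, 0.001]
wrist_force: [-0.5, 0.1, -0.8]
finger_gap: 0.0001
```

```bash
python3 -c "
from h import *
go(H-.038*F+[0,0,-.010],170.2); print(get_state()['wrist_force'])
p=cam('scene');save(p,'s1.png')"
```

```text
shift mm [ 3.2 -0.7  4.5] turn [ 0.1   0.33 -0.07]
[-0.53233537  0.13318749 -0.80622278]
```

View pics/s1.png

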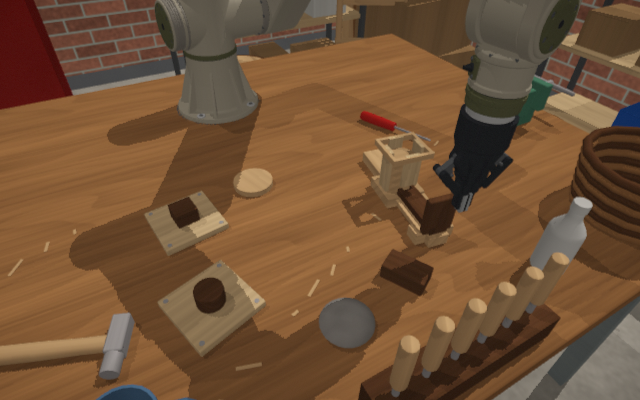

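The closed fingers (463,200) stand just behind the handle (437,210). I'll push along +x now.

Emit:
arm_command --motion '[{"x": 12, "y": 0, "z": 2, "rx": 0, "ry": 0, "rz": 0, "hand": 1}, {"x": 24, "y": 0, "z": 2, "rx": 0, "ry": 0, "rz": 0, "hand": 1}, {"x": 36, "y": 0, "z": 2, "rx": 0, "ry": 0, "rz": 0, "hand": 1}, {"x": 48, "y": 0, "z": 2, "rx": 0, "ry": 0, "rz": 0, "hand": 1}, {"x": 60, "y": 0, "z": 2, "rx": 0, "ry": 0, "rz": 0, "hand": 1}, {"x": 72, "y": 0, "z": 2, "rx": 0, "ry": 0, "rz": 0, "hand": 1}, {"x": 84, "y": 0, "z": 2, "rx": 0, "ry": 0, "rz": 0, "hand": 1}, {"x": 96, "y": 0, "z": 2, "rx": 0, "ry": 0, "rz": 0, "hand": 1}, {"x": 106, "y": 0, "z": 2, "rx": 0, "ry": 0, "rz": 0, "hand": 1}, {"x": 106, "y": 0, "z": 2, "rx": 0, "ry": 0, "rz": 0, "hand": 1}]'

```text
clock: 4.55
tcp_pos: [0.6276, 0.1932, 0.0765]
orientation: [-0.0, 0.085, 0.996, -0.0]
wrist_force: [0.0, -0.3, -0.2]
finger_gap: 0.0001
```

```bash
python3 -c "
from h import *
s=get_state(); print((s['tcp_pos']-H)@F, s['wrist_force']@F)
p=cam('top');save(p,'t2.png')"
```

```text
0.06799222518029316 -0.09495736092804447
```

View pics/t2.png

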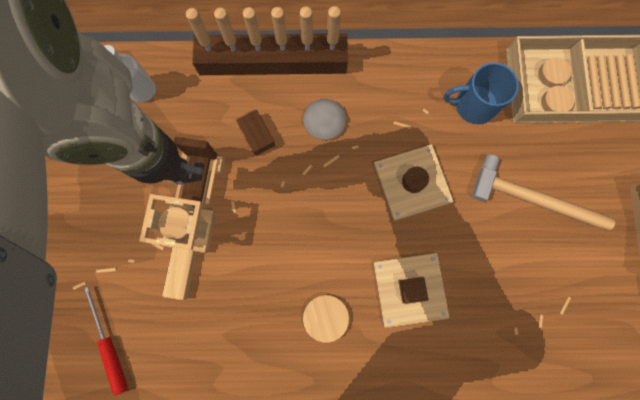

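```bash
python3 -c "
from h import *
p=cam('scene');save(p,'s2.png')
i=p['image'][100:270,340:540]; cv2.imwrite('pics/s2c.png',cv2.resize(i[...,::-1],None,fx=4,fy=3.5,interpolation=cv2.INTER_CUBIC))
W=cloud(p);X,Y,Z=W[...,0],W[...,1],W[...,2]
m=(X>.66)&(X<.74)&(Y>.14)&(Y<.23)&(Z>.06)&(Z<.108);print(m.sum(),W[m].mean(0))"
```

```text
734 [0.69816437 0.17662291 0.0862526 ]
```

View pics/s2c.png

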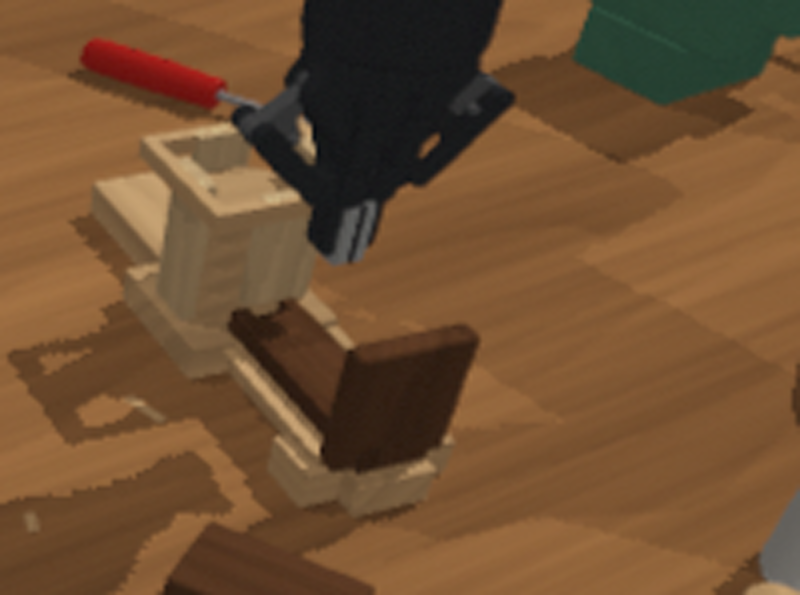

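```bash
python3 -c "
from h import *
for n in('scene','top'):
  p=cam(n); s=get_state(); print(n,s['tcp_pos'],proj(p,s['tcp_pos']),proj(p,[.7352,.1746,.080]), proj(p,H+[0,0,.015]),s['joint_pos'])
  W=cloud(p);X,Y,Z=W[...,0],W[...,1],W[...,2]
  m=np.linalg.norm(W-s['tcp_pos'],axis=-1)<.04; print(m.sum(), np.nanmin(W[m],0),np.nanmedian(W[m],0),np.nanmax(W[m],0))
"
```

```text
scene [0.62882901 0.19287899 0.07640539] [420.67184842 185.88931298] [454.37037049 223.21427732] [443.29093349 197.50937083] [ 1.75767942e-01  5.28325506e-01  6.57141729e-02  1.10770270e+00
 -1.58636073e-04  3.47549604e-01]
171 [0.5889722  0.17698431 0.03714917] [0.62688467 0.19331428 0.03984174] [0.64259372 0.21007328 0.11477448]
top [0.62888068 0.19286935 0.07633272] [186.22960284 181.67311691] [198.20347411 123.613528  ] [190.03534752 141.30758801] [ 1.75748249e-01  5.28527931e-01  6.58661356e-02  1.10772927e+00
 -1.75773303e-04  3.47559339e-01]
153 [0.61174893 0.17428619 0.03690094] [0.62719327 0.19143135 0.03919627] [0.6399361  0.20795487 0.1136806 ]
```

```bash
python3 -c "
from h import *
for n in('scene','top'):
  p=cam(n); W=cloud(p)
  W0=np.load(n+'0.npy')
  d=(abs(W[...,2]-W0[...,2])>.015)&(W[...,2]>.05)&(np.hypot(W[...,0]-.63,W[...,1]-.19)<.12)
  P=W[d]; uv=np.argwhere(d)
  o=np.argsort(P[:,2])[:25]; print(n,len(P)); print(np.c_[P[o],uv[o][:,::-1]].round(3)[::2])
"
```

```text
scene 9223
[[6.29e-01 1.87e-01 1.07e-01 4.21e+02 1.74e+02]
 [6.39e-01 1.98e-01 1.09e-01 4.30e+02 1.74e+02]
 [6.33e-01 1.85e-01 1.10e-01 4.22e+02 1.74e+02]
 [6.34e-01 1.86e-01 1.11e-01 4.23e+02 1.74e+02]
 [6.39e-01 1.89e-01 1.11e-01 4.26e+02 1.75e+02]
 [6.36e-01 2.05e-01 1.12e-01 4.32e+02 1.71e+02]
 [6.41e-01 1.94e-01 1.12e-01 4.29e+02 1.74e+02]
 [6.40e-01 1.90e-01 1.13e-01 4.27e+02 1.74e+02]
 [6.39e-01 1.95e-01 1.13e-01 4.29e+02 1.73e+02]
 [6.39e-01 1.86e-01 1.14e-01 4.25e+02 1.74e+02]
 [6.38e-01 1.84e-01 1.14e-01 4.24e+02 1.74e+02]
 [6.34e-01 1.81e-01 1.14e-01 4.21e+02 1.73e+02]
 [6.24e-01 1.82e-01 1.15e-01 4.18e+02 1.70e+02]]
top 21413
[[6.21e-01 1.88e-01 1.10e-01 1.83e+02 1.82e+02]
 [6.19e-01 1.89e-01 1.12e-01 1.82e+02 1.83e+02]
 [6.18e-01 1.93e-01 1.15e-01 1.79e+02 1.83e+02]
 [6.21e-01 1.86e-01 1.16e-01 1.83e+02 1.81e+02]
 [6.17e-01 1.89e-01 1.17e-01 1.81e+02 1.83e+02]
 [6.19e-01 2.01e-01 1.18e-01 1.74e+02 1.82e+02]
 [6.18e-01 1.96e-01 1.20e-01 1.76e+02 1.82e+02]
 [6.18e-01 1.88e-01 1.20e-01 1.81e+02 1.82e+02]
 [6.18e-01 1.92e-01 1.22e-01 1.78e+02 1.82e+02]
 [6.21e-01 1.87e-01 1.24e-01 1.81e+02 1.80e+02]
 [6.21e-01 1.85e-01 1.24e-01 1.82e+02 1.80e+02]
 [6.21e-01 1.88e-01 1.25e-01 1.80e+02 1.80e+02]
 [6.19e-01 1.88e-01 1.26e-01 1.80e+02 1.81e+02]]
```

Emit:
arm_command --motion '[{"x": 0, "y": 0, "z": -40, "rx": 0, "ry": 0, "rz": 0, "hand": 1}, {"x": -50, "y": 0, "z": -50, "rx": 0, "ry": 0, "rz": 0, "hand": 1}, {"x": -106, "y": 0, "z": -50, "rx": 0, "ry": 0, "rz": 0, "hand": 1}, {"x": -106, "y": 0, "z": -50, "rx": 0, "ry": 0, "rz": 0, "hand": 1}, {"x": -106, "y": 0, "z": -50, "rx": 0, "ry": 0, "rz": 0, "hand": 1}, {"x": -106, "y": 0, "z": -50, "rx": 0, "ry": 0, "rz": 0, "hand": 1}]'

```text
clock: 5.6
tcp_pos: [0.7318, 0.1752, 0.127]
orientation: [-0.0, 0.085, 0.996, -0.0]
wrist_force: [-0.5, -0.9, -0.7]
finger_gap: 0.0003
```

```bash
python3 -c "
from h import *
print({k:getattr(env,k) for k in dir(env) if k[0]!='_'})
for n in('scene','top'):
  p=cam(n); W=cloud(p); save(p,n+'3.png');s=get_state();print(s['tcp_pos'],proj(p,s['tcp_pos']),proj(p,s['tcp_pos']+[0,0,.035]))
  W0=np.load(n+'0.npy')
  d=(abs(W[...,2]-W0[...,2])>.015)&(W[...,2]>.05)&(np.hypot(W[...,0]-s['tcp_pos'][0],W[...,1]-s['tcp_pos'][1])<.05)
  P=W[d]; uv=np.argwhere(d)
  o=np.argsort(P[:,2])[:20]; print(n,len(P)); print(np.c_[P[o],uv[o][:,::-1]].round(3)[::2])
p=None
i=cv2.imread('pics/scene3.png')[80:250,380:580];cv2.imwrite('pics/s3c.png',cv2.resize(i,None,fx=4,fy=3.5,interpolation=2))
"
```

```text
{'MotionError': <class 'workcell.MotionError'>, 'tcp_to_grasp': 0.0187}
[0.73192308 0.17531289 0.12738142] [460.09268105 200.68792014] [465.54421854 183.71410887]
scene 11011
[[7.32e-01 1.70e-01 1.58e-01 4.62e+02 1.87e+02]
 [7.35e-01 1.68e-01 1.59e-01 4.63e+02 1.88e+02]
 [7.27e-01 1.69e-01 1.59e-01 4.60e+02 1.85e+02]
 [7.38e-01 1.68e-01 1.59e-01 4.64e+02 1.89e+02]
 [7.34e-01 1.68e-01 1.60e-01 4.63e+02 1.87e+02]
 [7.40e-01 1.67e-01 1.61e-01 4.65e+02 1.89e+02]
 [7.43e-01 1.76e-01 1.61e-01 4.71e+02 1.88e+02]
 [7.42e-01 1.79e-01 1.62e-01 4.72e+02 1.87e+02]
 [7.41e-01 1.67e-01 1.62e-01 4.66e+02 1.89e+02]
 [7.43e-01 1.74e-01 1.62e-01 4.70e+02 1.88e+02]]
[0.73204854 0.17533657 0.12761843] [190.03625021 115.45119199] [183.71979063 107.3799454 ]
top 6812
[[7.23e-01 1.71e-01 1.58e-01 1.87e+02 1.14e+02]
 [7.24e-01 1.70e-01 1.62e-01 1.87e+02 1.12e+02]
 [7.23e-01 1.83e-01 1.63e-01 1.79e+02 1.13e+02]
 [7.20e-01 1.71e-01 1.64e-01 1.86e+02 1.14e+02]
 [7.21e-01 1.77e-01 1.66e-01 1.82e+02 1.13e+02]
 [7.21e-01 1.75e-01 1.66e-01 1.83e+02 1.13e+02]
 [7.21e-01 1.80e-01 1.66e-01 1.80e+02 1.13e+02]
 [7.24e-01 1.70e-01 1.67e-01 1.86e+02 1.11e+02]
 [7.21e-01 1.73e-01 1.67e-01 1.84e+02 1.13e+02]
 [7.22e-01 1.71e-01 1.67e-01 1.85e+02 1.12e+02]]
```

View pics/s3c.png

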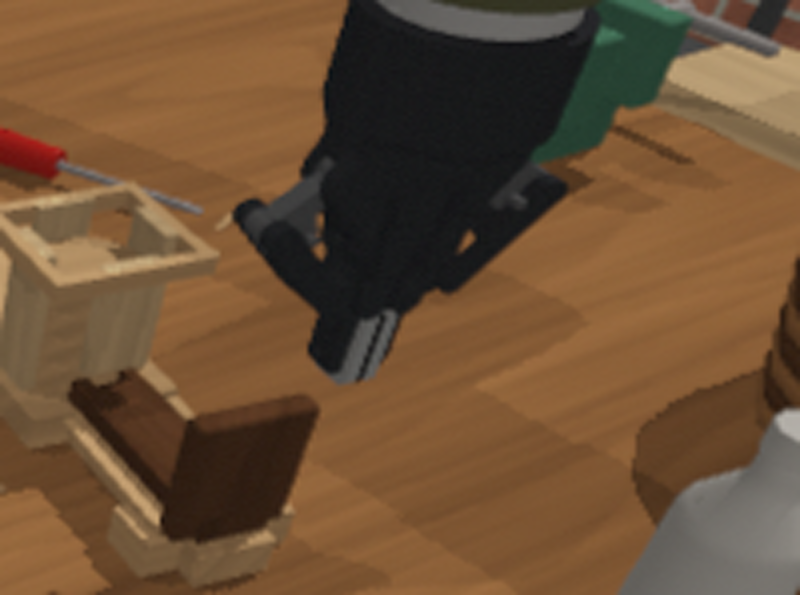

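The pictures show the fingertips about 32 mm higher than the reported TCP. Both cameras agree at two poses, the xy readings match, and the handle is untouched with its top at (443,197). So the first push passed over the handle. I'll allow for that offset and try again.

Emit:
arm_command --motion '[{"x": 0, "y": 0, "z": 45, "rx": 0, "ry": 0, "rz": 0, "hand": 1}, {"x": 0, "y": 0, "z": 80, "rx": 0, "ry": 0, "rz": 0, "hand": 1}, {"x": 0, "y": 0, "z": 80, "rx": 0, "ry": 0, "rz": 0, "hand": 1}, {"x": 0, "y": 0, "z": 80, "rx": 0, "ry": 0, "rz": 0, "hand": 1}, {"x": 0, "y": 0, "z": 80, "rx": 0, "ry": 0, "rz": 0, "hand": 1}, {"x": 0, "y": 0, "z": 80, "rx": 0, "ry": 0, "rz": 0, "hand": 1}]'

```text
clock: 6.45
tcp_pos: [0.734, 0.175, 0.0483]
orientation: [0.001, 0.086, 0.996, 0.0]
wrist_force: [-0.6, -0.7, -0.1]
finger_gap: -0.0003
```

```bash
cat > tip.py <<'E'
from h import *
def tip(n,p=None,r=.05):
  p=p or cam(n); W=cloud(p); s=get_state();W0=np.load(n+'0.npy')
  d=(abs(W[...,2]-W0[...,2])>.015)&(W[...,2]>.04)&(np.hypot(W[...,0]-s['tcp_pos'][0],W[...,1]-s['tcp_pos'][1])<r)
  P=W[d]; o=np.argsort(P[:,2])[:20]; print(n,s['tcp_pos'].round(4),'lowest',P[o][::4].round(3).tolist()); return p
if __name__=='__main__':
  p=tip('scene'); 
  import sys; i=p['image'][80:250,360:560,::-1];cv2.imwrite('pics/%s.png'%sys.argv[1],cv2.resize(i,None,fx=4,fy=3.5,interpolation=2))
  s=get_state();print((s['tcp_pos']-H)@F, s['wrist_force']@F, s['wrist_force'])
E
python3 tip.py s4c
```

```text
scene [0.7337 0.1749 0.0478] lowest [[0.728, 0.17, 0.078], [0.738, 0.168, 0.082], [0.745, 0.177, 0.083], [0.743, 0.167, 0.084], [0.745, 0.176, 0.086]]
-0.03964314189823341 0.3966325451383601 [-0.452845   -0.29203651 -0.34755232]
```

View pics/s4c.png

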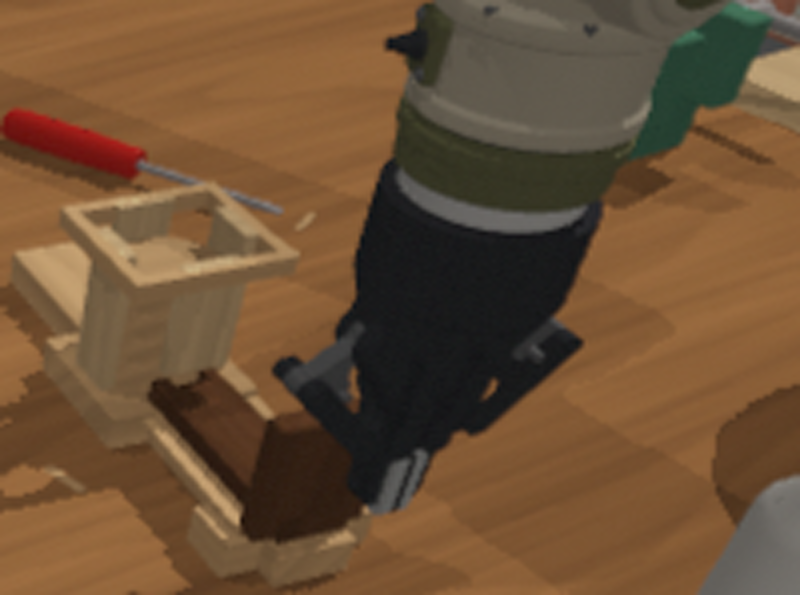

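The tips now reach down behind the handle, well below its top edge. Pushing.

Emit:
arm_command --motion '[{"x": 14, "y": 0, "z": 0, "rx": 0, "ry": 0, "rz": 0, "hand": 1}, {"x": 22, "y": 0, "z": 0, "rx": 0, "ry": 0, "rz": 0, "hand": 1}, {"x": 34, "y": 0, "z": 0, "rx": 0, "ry": 0, "rz": 0, "hand": 1}, {"x": 46, "y": 0, "z": 0, "rx": 0, "ry": 0, "rz": 0, "hand": 1}, {"x": 58, "y": 0, "z": 0, "rx": 0, "ry": 0, "rz": 0, "hand": 1}, {"x": 70, "y": 0, "z": 0, "rx": 0, "ry": 0, "rz": 0, "hand": 1}, {"x": 82, "y": 0, "z": 0, "rx": 0, "ry": 0, "rz": 0, "hand": 1}, {"x": 94, "y": 0, "z": 0, "rx": 0, "ry": 0, "rz": 0, "hand": 1}, {"x": 104, "y": 0, "z": 0, "rx": 0, "ry": 0, "rz": 0, "hand": 1}, {"x": 110, "y": 0, "z": 0, "rx": 0, "ry": 0, "rz": 0, "hand": 1}]'

```text
clock: 7.75
tcp_pos: [0.6264, 0.1926, 0.0468]
orientation: [0.002, 0.086, 0.996, -0.001]
wrist_force: [5.6, -2.8, -3.9]
finger_gap: -0.0006
```

```bash
python3 tip.py s5c
```

```text
scene [0.6256 0.1928 0.0468] lowest [[0.606, 0.166, 0.04], [0.618, 0.223, 0.042], [0.618, 0.213, 0.043], [0.605, 0.166, 0.044], [0.619, 0.214, 0.046]]
0.06987916915417733 -3.894334654383387 [ 3.59778134 -2.05130083 -2.73454926]
```

View pics/s5c.png

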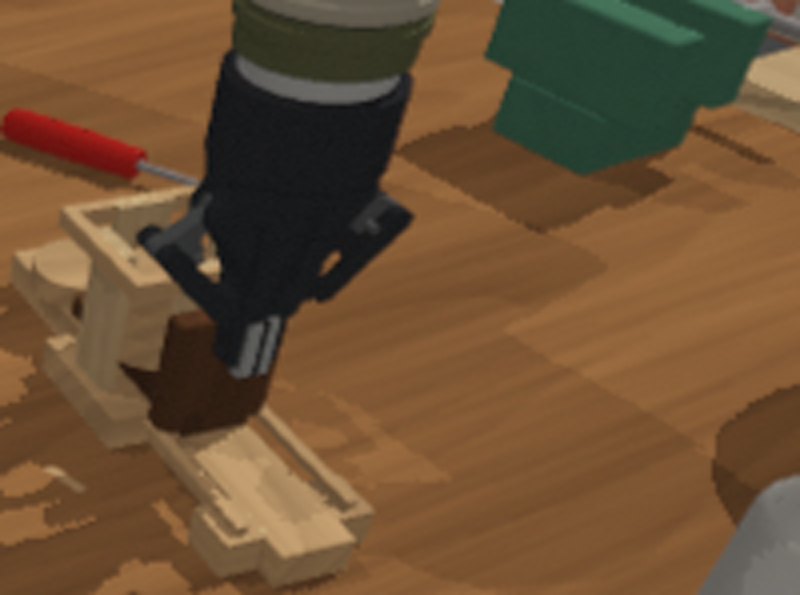

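Emit:
arm_command --motion '[{"x": 5, "y": 0, "z": 0, "rx": 0, "ry": 0, "rz": 0, "hand": 1}, {"x": 8, "y": 0, "z": 0, "rx": 0, "ry": 0, "rz": 0, "hand": 1}, {"x": 8, "y": 0, "z": 0, "rx": 0, "ry": 0, "rz": 0, "hand": 1}, {"x": 8, "y": 0, "z": 0, "rx": 0, "ry": 0, "rz": 0, "hand": 1}]'

```text
clock: 8.3
tcp_pos: [0.6185, 0.194, 0.0469]
orientation: [0.002, 0.086, 0.996, -0.001]
wrist_force: [4.1, -2.9, -1.9]
finger_gap: -0.0
```

```bash
python3 tip.py s6c
```

```text
scene [0.6185 0.194  0.0469] lowest [[0.611, 0.22, 0.04], [0.611, 0.217, 0.041], [0.612, 0.221, 0.043], [0.611, 0.216, 0.044], [0.611, 0.214, 0.045]]
0.07710760767281805 -4.96385219332053 [ 4.70426581 -1.92822492 -2.22612052]
```

Now in small steps until the force shows the stop.

Emit:
arm_command --motion '[{"x": 2, "y": 0, "z": 0, "rx": 0, "ry": 0, "rz": 0, "hand": 1}, {"x": 2, "y": 0, "z": 0, "rx": 0, "ry": 0, "rz": 0, "hand": 1}, {"x": 2, "y": 0, "z": 0, "rx": 0, "ry": 0, "rz": 0, "hand": 1}]'

```text
clock: 8.72
tcp_pos: [0.6183, 0.194, 0.047]
orientation: [0.003, 0.086, 0.996, -0.001]
wrist_force: [7.6, -3.7, -5.1]
finger_gap: 0.0001
```

```bash
python3 tip.py s7c
```

```text
scene [0.6183 0.194  0.047 ] lowest [[0.611, 0.225, 0.041], [0.612, 0.221, 0.042], [0.61, 0.215, 0.044], [0.61, 0.212, 0.045], [0.609, 0.215, 0.046]]
0.07731800737884233 -9.012407009079652 [ 8.57436356 -3.30806897 -4.64300279]
```

The tool stopped and the force doubled, so the handle is at its end stop. I'll back off and let it follow.

Emit:
arm_command --motion '[{"x": -10, "y": 0, "z": 0, "rx": 0, "ry": 0, "rz": 0, "hand": 1}, {"x": -22, "y": 0, "z": 0, "rx": 0, "ry": 0, "rz": 0, "hand": 1}, {"x": -36, "y": 0, "z": 0, "rx": 0, "ry": 0, "rz": 0, "hand": 1}, {"x": -50, "y": 0, "z": 0, "rx": 0, "ry": 0, "rz": 0, "hand": 1}, {"x": -64, "y": 0, "z": 0, "rx": 0, "ry": 0, "rz": 0, "hand": 1}, {"x": -78, "y": 0, "z": 0, "rx": 0, "ry": 0, "rz": 0, "hand": 1}, {"x": -92, "y": 0, "z": 0, "rx": 0, "ry": 0, "rz": 0, "hand": 1}, {"x": -108, "y": 0, "z": 0, "rx": 0, "ry": 0, "rz": 0, "hand": 1}, {"x": -118, "y": 0, "z": 0, "rx": 0, "ry": 0, "rz": 0, "hand": 1}, {"x": -118, "y": 0, "z": 0, "rx": 0, "ry": 0, "rz": 0, "hand": 1}]'

```text
clock: 10.02
tcp_pos: [0.7312, 0.1751, 0.0458]
orientation: [-0.0, 0.086, 0.996, 0.0]
wrist_force: [-0.1, -0.9, -0.6]
finger_gap: -0.0
```

Emit:
arm_command --motion '[{"x": 0, "y": 0, "z": -60, "rx": 0, "ry": 0, "rz": 0, "hand": 1}, {"x": 0, "y": 0, "z": -120, "rx": 0, "ry": 0, "rz": 0, "hand": 0}, {"x": 0, "y": 0, "z": -135, "rx": 0, "ry": 0, "rz": 0, "hand": -1}, {"x": 0, "y": 0, "z": -135, "rx": 0, "ry": 0, "rz": 0, "hand": -1}]'

```text
clock: 10.52
tcp_pos: [0.7314, 0.1757, 0.1837]
orientation: [0.002, 0.086, 0.996, 0.0]
wrist_force: [-0.5, 0.2, -0.5]
finger_gap: 0.0545
```

```bash
cat > c.py <<'E'
from h import *
for n in('scene','top'):
  p=cam(n); save(p,n+'8.png'); W=cloud(p); X,Y,Z=W[...,0],W[...,1],W[...,2]
  np.save(n+'8.npy',W)
  m=(X>.42)&(X<.51)&(Y>.18)&(Y<.26)&(Z>.037)&(Z<.047)
  if m.sum()>5: c,r=cv2.minEnclosingCircle((W[m][:,:2]*1000).astype(np.float32)); print(n,'disc',m.sum(),W[m].mean(0).round(4),np.round(c,1),r)
  m=(X>.66)&(X<.74)&(Y>.14)&(Y<.23)&(Z>.095)&(Z<.108);print('handle',m.sum(),W[m].mean(0).round(4))
  m=(np.hypot(X-.554,Y-.205)<.027)&(Z<.11); print('in mag z',np.nanpercentile(Z[m],[5,50,95]))
  for q in('blank_center','next_center'):
    for r in finder.find_in(p,q)[:3]: print(q,r['score'],r['at'])
print(get_state()['tcp_pos'])
E
python3 c.py
```

```text
scene disc 186 [0.4633 0.2088 0.0413] [463.6 214.6] 26.851322174072266
handle 267 [0.6963 0.1785 0.101 ]
in mag z [0.04369979 0.07762605 0.07867584]
blank_center 0.5 [374.4, 158.5]
next_center 0.64 [394.8, 187.4]
top disc 776 [0.4637 0.219  0.0414] [463.4 219.6] 28.435688018798828
handle 286 [0.6929 0.1808 0.1016]
in mag z [0.06934145 0.07739371 0.07960673]
blank_center 0.65 [172.1, 275.9]
next_center 0.44 [411.4, 180.5]
[0.72992519 0.17511807 0.17936836]
```

View pics/scene8.png

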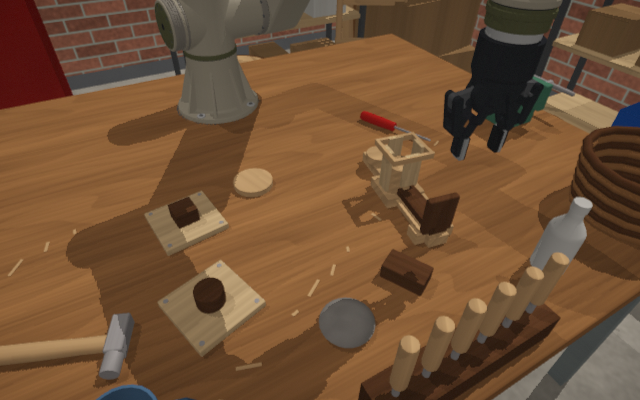

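View pics/top8.png

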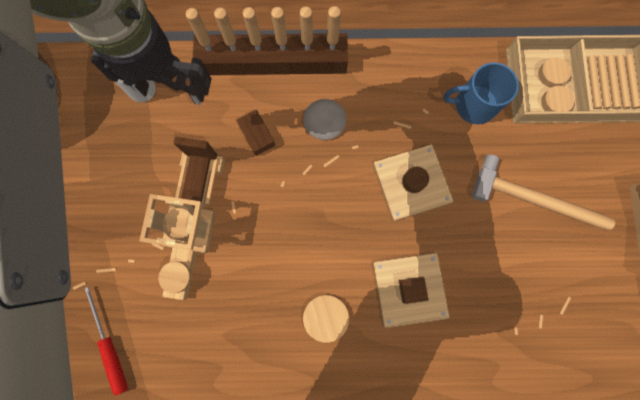

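Disc fed out at (174,277) in top, lying flat with its top at 41–42 mm. The stack has dropped: the magazine's top surface is at 78 mm, which fits three discs. The handle is back home. Next I'll move above the disc.

```bash
python3 -c "
from h import *
go([.4635,.2195,.14],170.4)"
```

```text
shift mm [270.   -1.7  40.2] turn [-0.06 -0.18 -0.23]
```

Emit:
arm_command --motion '[{"x": 60, "y": -2, "z": 0, "rx": 0, "ry": 0, "rz": 0, "hand": -1}, {"x": 120, "y": -2, "z": 0, "rx": 0, "ry": 0, "rz": 0, "hand": -1}, {"x": 180, "y": -2, "z": 0, "rx": 0, "ry": 0, "rz": 0, "hand": -1}, {"x": 240, "y": -2, "z": 0, "rx": 0, "ry": 0, "rz": 0, "hand": -1}, {"x": 270, "y": -2, "z": 30, "rx": 0, "ry": 0, "rz": 0, "hand": -1}, {"x": 270, "y": -2, "z": 60, "rx": 0, "ry": 0, "rz": 0, "hand": -1}, {"x": 270, "y": -2, "z": 70, "rx": 0, "ry": 0, "rz": 0, "hand": -1}, {"x": 270, "y": -2, "z": 70, "rx": 0, "ry": 0, "rz": 0, "hand": -1}, {"x": 270, "y": -2, "z": 70, "rx": 0, "ry": 0, "rz": 0, "hand": -1}]'

```text
clock: 11.95
tcp_pos: [0.4657, 0.2194, 0.1122]
orientation: [0.001, 0.086, 0.996, 0.0]
wrist_force: [-0.9, -0.1, 0.8]
finger_gap: 0.0856
```

```bash
cat > d.py <<'E'
from h import *
import sys
s=get_state(); print(s['tcp_pos'],s['finger_gap'])
p=cam('scene'); save(p,sys.argv[1]+'.png'); W=cloud(p); W0=np.load('scene8.npy')
d=(abs(W[...,2]-W0[...,2])>.015)&(W[...,2]>.03)&(np.hypot(W[...,0]-s['tcp_pos'][0],W[...,1]-s['tcp_pos'][1])<.08)
P=W[d]; yv=np.array([.17,.985]); l=(P[:,:2]-s['tcp_pos'][:2])@yv; f=(P[:,:2]-s['tcp_pos'][:2])@F[:2]
for nm,k in(('left',l>.025),('right',l<-.025)):
    o=np.where(k)[0]; o=o[np.argsort(P[o,2])][:30]; print(nm,np.c_[f[o]*1000,l[o]*1000,P[o,2]*1000][::4].round(0).tolist())
i=p['image'][60:230,300:500,::-1];cv2.imwrite('pics/%sc.png'%sys.argv[1],cv2.resize(i,None,fx=4,fy=3.5,interpolation=2))
go([.4635,.2195,-.020],170.4,s)
E
python3 d.py s9
```

```text
[0.46569163 0.21939958 0.11216999] 0.08558475850619884
left [[-9.0, 48.0, 157.0], [-0.0, 43.0, 158.0], [2.0, 44.0, 159.0], [-10.0, 44.0, 161.0], [1.0, 43.0, 162.0], [9.0, 42.0, 163.0], [-12.0, 45.0, 163.0], [5.0, 42.0, 165.0]]
right [[-8.0, -46.0, 157.0], [-3.0, -49.0, 159.0], [-12.0, -49.0, 161.0], [-10.0, -50.0, 162.0], [-8.0, -49.0, 164.0], [-11.0, -49.0, 165.0], [-8.0, -54.0, 167.0], [-12.0, -47.0, 168.0]]
shift mm [  2.3  -0.3 132.2] turn [ 0.03  0.07 -0.27]
```

View pics/s9c.png

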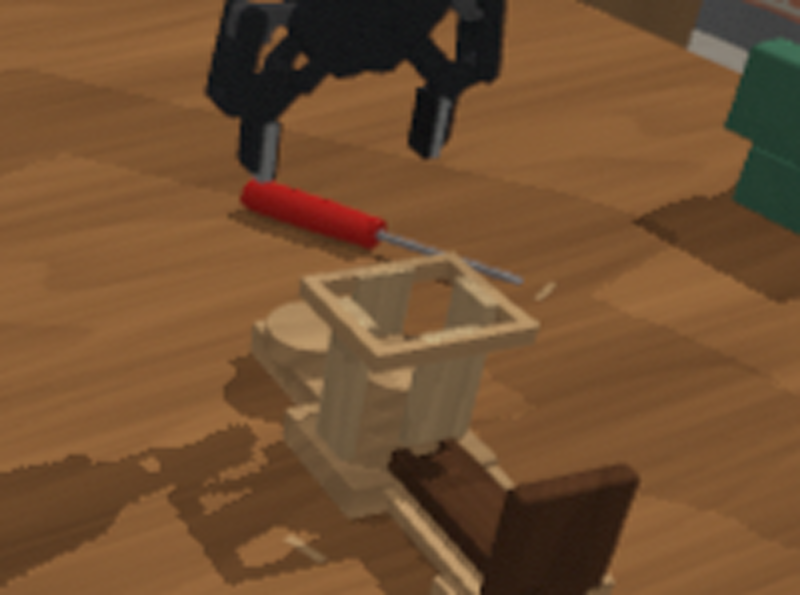

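Emit:
arm_command --motion '[{"x": 1, "y": 0, "z": 45, "rx": 0, "ry": 0, "rz": 0, "hand": -1}, {"x": 1, "y": 0, "z": 80, "rx": 0, "ry": 0, "rz": 0, "hand": -1}, {"x": 1, "y": 0, "z": 80, "rx": 0, "ry": 0, "rz": 0, "hand": -1}, {"x": 1, "y": 0, "z": 80, "rx": 0, "ry": 0, "rz": 0, "hand": -1}]'

```text
clock: 12.5
tcp_pos: [0.4648, 0.2198, 0.0328]
orientation: [0.001, 0.086, 0.996, 0.0]
wrist_force: [-0.1, 0.2, 0.4]
finger_gap: 0.0854
```

```bash
python3 -c "
from h import *
go([.4635,.2195,-.024],170.4)"
```

```text
shift mm [ 1.4 -0.5 56.8] turn [ 0.04  0.1  -0.25]
```

Emit:
arm_command --motion '[{"x": 0.5, "y": 0, "z": 20, "rx": 0, "ry": 0, "rz": 0, "hand": -1}, {"x": 0.5, "y": 0, "z": 40, "rx": 0, "ry": 0, "rz": 0, "hand": -1}, {"x": 0.5, "y": 0, "z": 55, "rx": 0, "ry": 0, "rz": 0, "hand": -1}, {"x": 0.5, "y": 0, "z": 55, "rx": 0, "ry": 0, "rz": 0, "hand": -1}, {"x": 0.5, "y": 0, "z": 55, "rx": 0, "ry": 0, "rz": 0, "hand": -1}]'

```text
clock: 13.12
tcp_pos: [0.4639, 0.2198, -0.0227]
orientation: [0.001, 0.086, 0.996, 0.0]
wrist_force: [0.4, -0.2, 0.5]
finger_gap: 0.0853
```

```bash
python3 d.py s10; python3 -c "
from h import *
print(get_state()['wrist_force'])"
```

```text
[ 0.46386524  0.21981283 -0.02274862] 0.08532794622044691
left [[-8.0, 53.0, 32.0], [-7.0, 53.0, 37.0], [-6.0, 55.0, 44.0], [-7.0, 53.0, 50.0], [-6.0, 53.0, 55.0], [-6.0, 61.0, 64.0], [-13.0, 50.0, 66.0], [-12.0, 70.0, 69.0]]
right [[-7.0, -52.0, 30.0], [8.0, -55.0, 32.0], [-12.0, -45.0, 32.0], [-9.0, -49.0, 34.0], [-7.0, -57.0, 35.0], [-7.0, -53.0, 36.0], [-6.0, -50.0, 37.0], [-5.0, -57.0, 38.0]]
shift mm [ 0.3 -0.4 -2.7] turn [ 0.03  0.07 -0.24]
[-0.34354288 -0.04995263 -0.77112206]
```

View pics/s10c.png

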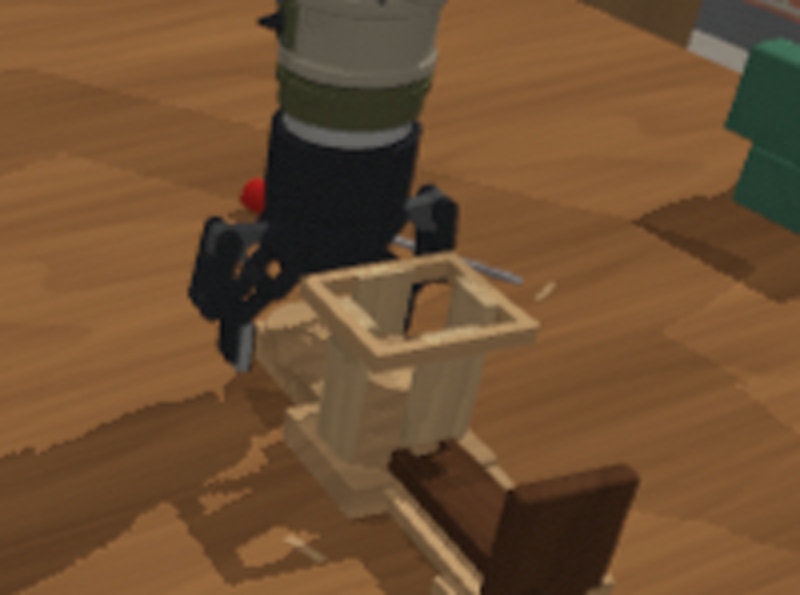

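The fingers straddle the disc and nothing touches the magazine. Gripping with 30 N.

Emit:
arm_command --motion '[{"x": 0, "y": 0, "z": 0, "rx": 0, "ry": 0, "rz": 0, "hand": 1}, {"x": 0, "y": 0, "z": 0, "rx": 0, "ry": 0, "rz": 0, "hand": 1}, {"x": 0, "y": 0, "z": 0, "rx": 0, "ry": 0, "rz": 0, "hand": 1}, {"x": 0, "y": 0, "z": 0, "rx": 0, "ry": 0, "rz": 0, "hand": 1}, {"x": 0, "y": 0, "z": 0, "rx": 0, "ry": 0, "rz": 0, "hand": 1}, {"x": 0, "y": 0, "z": 0, "rx": 0, "ry": 0, "rz": 0, "hand": 1}]' --force 30

```text
clock: 13.92
tcp_pos: [0.4634, 0.2197, -0.023]
orientation: [0.0, 0.086, 0.996, 0.0]
wrist_force: [-1.1, -1.4, 5.5]
finger_gap: 0.0549
```

Emit:
arm_command --motion '[{"x": 0, "y": 0, "z": -10, "rx": 0, "ry": 0, "rz": 0, "hand": 1}, {"x": 0, "y": 0, "z": -30, "rx": 0, "ry": 0, "rz": 0, "hand": 1}, {"x": 0, "y": 0, "z": -60, "rx": 0, "ry": 0, "rz": 0, "hand": 1}, {"x": 0, "y": 0, "z": -90, "rx": 0, "ry": 0, "rz": 0, "hand": 1}, {"x": 0, "y": 0, "z": -120, "rx": 0, "ry": 0, "rz": 0, "hand": 1}, {"x": 0, "y": 0, "z": -140, "rx": 0, "ry": 0, "rz": 0, "hand": 1}, {"x": 0, "y": 0, "z": -140, "rx": 0, "ry": 0, "rz": 0, "hand": 1}]'

```text
clock: 14.8
tcp_pos: [0.4644, 0.22, 0.1182]
orientation: [0.002, 0.086, 0.996, 0.001]
wrist_force: [-0.4, -0.4, -0.9]
finger_gap: 0.0555
```

```bash
cat > e.py <<'E'
from h import *
import sys
for n in ('scene','top'):
  s=get_state(); p=cam(n); save(p,n+sys.argv[1]+'.png'); W=cloud(p)
  u=proj(p,s['tcp_pos']+[0,0,.058]).astype(int); print(n,s['tcp_pos'],s['finger_gap'],u)
  a,b=max(0,u[1]-60),max(0,u[0]-70); i=p['image'][a:a+120,b:b+140,::-1]; cv2.imwrite('pics/%s%sc.png'%(n,sys.argv[1]),cv2.resize(i,None,fx=4,fy=4,interpolation=2))
  for r in finder.masks_of(p,'blank_center')[:3]:
    w=W[r['region']]; print(r['score'],r['at'],r['region'].sum(),np.nanmedian(w,0).round(4),np.nanpercentile(w,[2,98],axis=0).round(4).tolist())
go([.640,-.2225,.12],170.4)
E
python3 e.py 11
```

```text
scene [0.46437666 0.21999768 0.11820979] 0.05547367979153158 [386  97]
0.62 [387.9, 101.4] 427 [0.4775 0.2153 0.1822] [[0.3456, 0.1933, 0.0829], [0.4927, 0.3175, 0.184]]
top [0.46273114 0.21950814 0.11593826] 0.05514505246655911 [143 276]
0.77 [147.4, 263.9] 145 [0.4826 0.2071 0.1801] [[0.4724, 0.1938, 0.1698], [0.4886, 0.2243, 0.1827]]
shift mm [-250.7 -405.    -4.8] turn [-0.06 -0.1  -0.23]
```

View pics/scene11c.png

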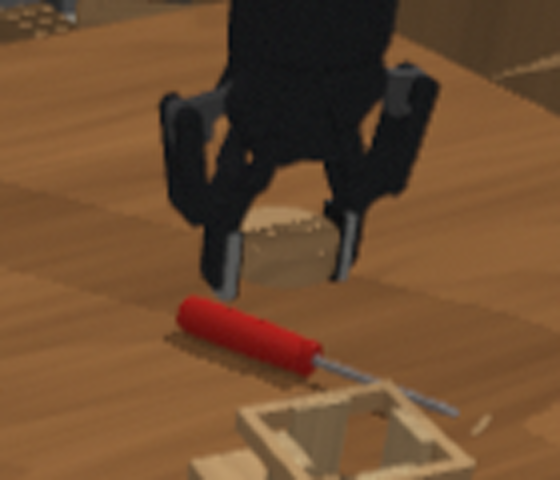

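View pics/top11.png

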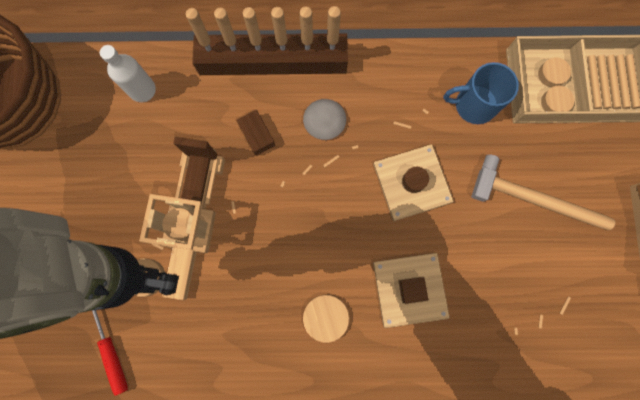

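The disc is held level between the pads at about (388,101) in scene, and the magazine still holds its stack. Carrying it to the round stand.

Emit:
arm_command --motion '[{"x": -25, "y": -40, "z": -4, "rx": 0, "ry": 0, "rz": 0, "hand": 1}, {"x": -55, "y": -89, "z": -4, "rx": 0, "ry": 0, "rz": 0, "hand": 1}, {"x": -86, "y": -139, "z": -4, "rx": 0, "ry": 0, "rz": 0, "hand": 1}, {"x": -117, "y": -189, "z": -4, "rx": 0, "ry": 0, "rz": 0, "hand": 1}, {"x": -148, "y": -239, "z": -4, "rx": 0, "ry": 0, "rz": 0, "hand": 1}, {"x": -179, "y": -289, "z": -4, "rx": 0, "ry": 0, "rz": 0, "hand": 1}, {"x": -210, "y": -339, "z": -4, "rx": 0, "ry": 0, "rz": 0, "hand": 1}, {"x": -235, "y": -380, "z": -4, "rx": 0, "ry": 0, "rz": 0, "hand": 1}, {"x": -250, "y": -405, "z": -4, "rx": 0, "ry": 0, "rz": 0, "hand": 1}, {"x": -250, "y": -405, "z": -4, "rx": 0, "ry": 0, "rz": 0, "hand": 1}]'

```text
clock: 16.25
tcp_pos: [0.6398, -0.2243, 0.1181]
orientation: [-0.001, 0.087, 0.996, 0.0]
wrist_force: [-0.4, 0.1, -1.0]
finger_gap: 0.0554
```

Emit:
arm_command --motion '[{"x": 0, "y": 0, "z": 40, "rx": 0, "ry": 0, "rz": 0, "hand": 1}, {"x": 0, "y": 0, "z": 80, "rx": 0, "ry": 0, "rz": 0, "hand": 1}, {"x": 0, "y": 0, "z": 80, "rx": 0, "ry": 0, "rz": 0, "hand": 1}, {"x": 0, "y": 0, "z": 80, "rx": 0, "ry": 0, "rz": 0, "hand": 1}, {"x": 0, "y": 0, "z": 80, "rx": 0, "ry": 0, "rz": 0, "hand": 1}]'

```text
clock: 16.88
tcp_pos: [0.6416, -0.2225, 0.0428]
orientation: [0.002, 0.085, 0.996, -0.001]
wrist_force: [0.3, 0.1, -0.1]
finger_gap: 0.055
```

```bash
cat > f.py <<'E'
from h import *
import sys
for n in ('scene','top'):
  s=get_state(); p=cam(n); save(p,n+sys.argv[1]+'.png'); W=cloud(p); X,Y,Z=W[...,0],W[...,1],W[...,2]
  print(n,s['tcp_pos'],s['finger_gap'],s['wrist_force'].round(1))
  zt=s['tcp_pos'][2]+.0645
  m=(np.hypot(X-s['tcp_pos'][0],Y-s['tcp_pos'][1])<.04)&(abs(Z-zt)<.006)
  if m.sum()>10: c,r=cv2.minEnclosingCircle((W[m][:,:2]*1000).astype(np.float32)); print('disc top pts',m.sum(),W[m].mean(0).round(4),np.round(c,1),round(r,1))
  u=proj(p,[.64,-.2225,.06]).astype(int);a,b=u[1]-60,u[0]-70; i=p['image'][a:a+120,b:b+140,::-1]; cv2.imwrite('pics/%s%sc.png'%(n,sys.argv[1]),cv2.resize(i,None,fx=4,fy=4,interpolation=2))
go([.640,-.2225,-.002],170.4)
E
python3 f.py 12
```

```text
scene [ 0.64163916 -0.22247791  0.04275654] 0.054965612658549434 [ 0.3  0.1 -0.1]
disc top pts 1154 [ 0.6455 -0.2235  0.1073] [ 648.6 -223.6] 39.3
top [ 0.64160525 -0.22255902  0.04266087] 0.05504749047700374 [ 0.   0.2 -0.4]
disc top pts 99 [ 0.6317 -0.2031  0.1067] [ 637.7 -200.3] 17.7
shift mm [ 1.5 -0.1 44.4] turn [-0.06  0.18 -0.22]
```

View pics/scene12c.png

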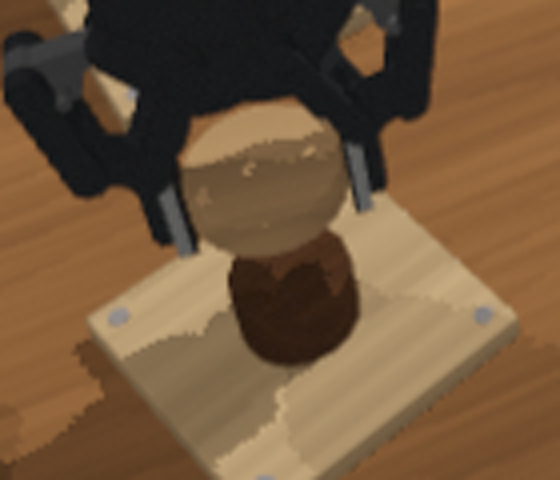

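View pics/top12c.png

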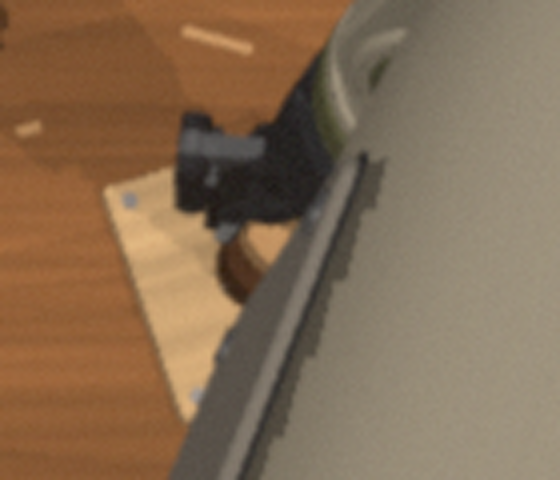

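Emit:
arm_command --motion '[{"x": 1, "y": 0, "z": 20, "rx": 0, "ry": 0, "rz": 0, "hand": 1}, {"x": 1, "y": 0, "z": 36, "rx": 0, "ry": 0, "rz": 0, "hand": 1}, {"x": 1, "y": 0, "z": 39, "rx": 0, "ry": 0, "rz": 0, "hand": 1}, {"x": 1, "y": 0, "z": 39, "rx": 0, "ry": 0, "rz": 0, "hand": 1}, {"x": 1, "y": 0, "z": 39, "rx": 0, "ry": 0, "rz": 0, "hand": 1}]'

```text
clock: 17.6
tcp_pos: [0.6398, -0.2223, 0.0021]
orientation: [0.001, 0.086, 0.996, -0.0]
wrist_force: [0.1, 0.3, -0.6]
finger_gap: 0.055
```

```bash
cat > g.py <<'E'
from h import *
import sys
s=get_state(); p=cam('scene'); W=cloud(p); print(s['tcp_pos'],s['wrist_force'].round(1))
R=p['image'].astype(int); wood=(R[...,0]>110)&(R[...,0]-R[...,2]>30)
zt=s['tcp_pos'][2]+.0645
m=wood&(np.hypot(W[...,0]-s['tcp_pos'][0],W[...,1]-s['tcp_pos'][1])<.034)&(abs(W[...,2]-zt)<.004)
P=W[m]; A=np.c_[P[:,:2]-P[:,:2].mean(0),np.ones(len(P))]; k=np.linalg.lstsq(A,P[:,2],rcond=None)[0]; print('n',len(P),'slopes deg',np.degrees(k[:2]).round(1),'z',k[2])
# rim: near side wall points (disc side) fit circle r=28
m=wood&(np.hypot(W[...,0]-s['tcp_pos'][0],W[...,1]-s['tcp_pos'][1])<.036)&(W[...,2]<zt-.004)&(W[...,2]>zt-.016)
Q=W[m][:,:2]
from scipy.optimize import least_squares
r=least_squares(lambda c:np.hypot(*(Q-c).T)-.028,s['tcp_pos'][:2],loss='soft_l1',f_scale=.001); print('side n',len(Q),'centre',r.x.round(4),'rms',np.sqrt(np.mean(r.fun**2)))
a,b=235,140; cv2.imwrite('pics/%s.png'%sys.argv[1],cv2.resize(p['image'][a:a+120,b:b+140,::-1],None,fx=4,fy=4,interpolation=2))
go([.640,-.2225,-.002],170.4)
E
python3 g.py s13c
```

```text
[ 0.63978278 -0.22229491  0.00214209] [ 0.1  0.3 -0.6]
n 652 slopes deg [-0.2  0.1] z 0.06697392752402734
side n 60 centre [ 0.6394 -0.2222] rms 0.0005419527867234592
shift mm [-0.2 -0.2  4.2] turn [-0.03  0.07 -0.24]
```

View pics/s13c.png

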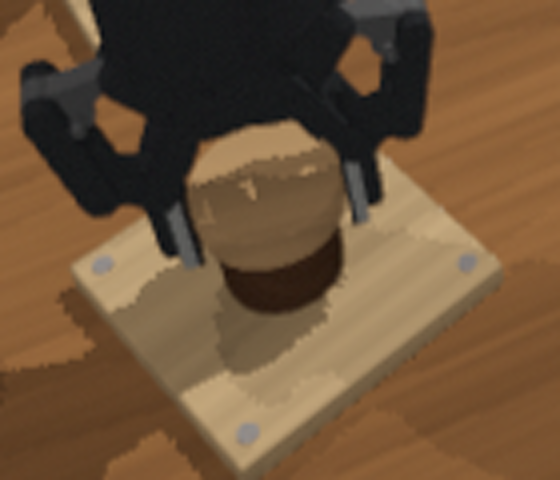

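The disc is level, within about 0.6 mm of the post centre, and about 5 mm above it. Lowering until it touches.

Emit:
arm_command --motion '[{"x": -0.5, "y": 0, "z": 2, "rx": 0, "ry": 0, "rz": 0, "hand": 1}, {"x": -0.5, "y": 0, "z": 4, "rx": 0, "ry": 0, "rz": 0, "hand": 1}, {"x": -0.5, "y": 0, "z": 4.5, "rx": 0, "ry": 0, "rz": 0, "hand": 1}, {"x": -0.5, "y": 0, "z": 4.5, "rx": 0, "ry": 0, "rz": 0, "hand": 1}, {"x": -0.5, "y": 0, "z": 4.5, "rx": 0, "ry": 0, "rz": 0, "hand": 1}]'

```text
clock: 18.27
tcp_pos: [0.6397, -0.2221, -0.0029]
orientation: [0.0, 0.086, 0.996, -0.0]
wrist_force: [-1.1, -0.1, 2.2]
finger_gap: 0.0549
```

```bash
python3 g.py s14c
```

```text
[ 0.63971683 -0.22207821 -0.00293134] [-1.1 -0.1  2.2]
n 642 slopes deg [0.3 0.2] z 0.062060394956979674
side n 59 centre [ 0.6395 -0.2219] rms 0.0005173820541451462
shift mm [-0.3 -0.3 -0.9] turn [-0.01  0.01 -0.24]
```

Touching: the force has risen to about 2 N and the disc top is at 62 mm. Releasing.

Emit:
arm_command --motion '[{"x": 0, "y": 0, "z": 0, "rx": 0, "ry": 0, "rz": 0, "hand": -0.5}, {"x": 0, "y": 0, "z": 0, "rx": 0, "ry": 0, "rz": 0, "hand": -1}, {"x": 0, "y": 0, "z": 0, "rx": 0, "ry": 0, "rz": 0, "hand": -1}, {"x": 0, "y": 0, "z": 0, "rx": 0, "ry": 0, "rz": 0, "hand": -1}, {"x": 0, "y": 0, "z": 0, "rx": 0, "ry": 0, "rz": 0, "hand": -1}]'

```text
clock: 18.95
tcp_pos: [0.6397, -0.2221, -0.0031]
orientation: [0.0, 0.086, 0.996, -0.0]
wrist_force: [-0.5, -0.4, 0.4]
finger_gap: 0.0855
```

Emit:
arm_command --motion '[{"x": 0, "y": 0, "z": -15, "rx": 0, "ry": 0, "rz": 0, "hand": -1}, {"x": 0, "y": 0, "z": -40, "rx": 0, "ry": 0, "rz": 0, "hand": -1}, {"x": 0, "y": 0, "z": -80, "rx": 0, "ry": 0, "rz": 0, "hand": -1}, {"x": 0, "y": 0, "z": -120, "rx": 0, "ry": 0, "rz": 0, "hand": -1}, {"x": 60, "y": 0, "z": -150, "rx": 0, "ry": 0, "rz": 0, "hand": -1}, {"x": 120, "y": 0, "z": -150, "rx": 0, "ry": 0, "rz": 0, "hand": -1}, {"x": 180, "y": 0, "z": -150, "rx": 0, "ry": 0, "rz": 0, "hand": -1}, {"x": 220, "y": 0, "z": -150, "rx": 0, "ry": 0, "rz": 0, "hand": -1}, {"x": 220, "y": 0, "z": -150, "rx": 0, "ry": 0, "rz": 0, "hand": -1}, {"x": 220, "y": 0, "z": -150, "rx": 0, "ry": 0, "rz": 0, "hand": -1}]'

```text
clock: 20.2
tcp_pos: [0.4241, -0.1852, 0.1482]
orientation: [0.001, 0.086, 0.996, -0.001]
wrist_force: [0.3, -0.3, -0.3]
finger_gap: 0.0852
```

```bash
cat > i.py <<'E'
from h import *
for n in('scene','top'):
  p=cam(n); save(p,n+'15.png'); W=cloud(p); X,Y,Z=W[...,0],W[...,1],W[...,2]
  m=(np.hypot(X-.64,Y+.222)<.045)&(Z>.058)&(Z<.066); P=W[m]
  A=np.c_[P[:,:2]-P[:,:2].mean(0),np.ones(len(P))]; k=np.linalg.lstsq(A,P[:,2],rcond=None)[0]
  c,r=cv2.minEnclosingCircle((P[:,:2]*1000).astype(np.float32)); print(n,len(P),P.mean(0).round(4),np.round(c,1),round(r,1),'slope',np.degrees(k[:2]).round(2),k[2])
  m=(X>.66)&(X<.74)&(Y>.14)&(Y<.23)&(Z>.095)&(Z<.108);print('handle',m.sum(),W[m].mean(0).round(4))
  m=(np.hypot(X-.554,Y-.205)<.027)&(Z<.11); print('in mag z',np.nanpercentile(Z[m],[5,50,95]))
s=get_state();print(s['clock'],s['tcp_pos'],s['finger_gap'],abs(s['qvel']).max())
E
python3 i.py
```

```text
scene 946 [ 0.6422 -0.2226  0.0619] [ 640.4 -221.7] 28.3 slope [-0.71  0.1 ] 0.06185624543851658
handle 270 [0.6965 0.1788 0.101 ]
in mag z [0.04903537 0.07784773 0.07917084]
top 730 [ 0.6395 -0.2212  0.0617] [ 639.8 -221.7] 28.0 slope [ 0.55 -0.31] 0.06166103900313801
handle 281 [0.693  0.181  0.1017]
in mag z [0.0684702  0.07735246 0.07964349]
20.3 [ 0.42437133 -0.18514877  0.14751693] 0.08509275415838867 0.011853455890657285
```

View pics/scene15.png

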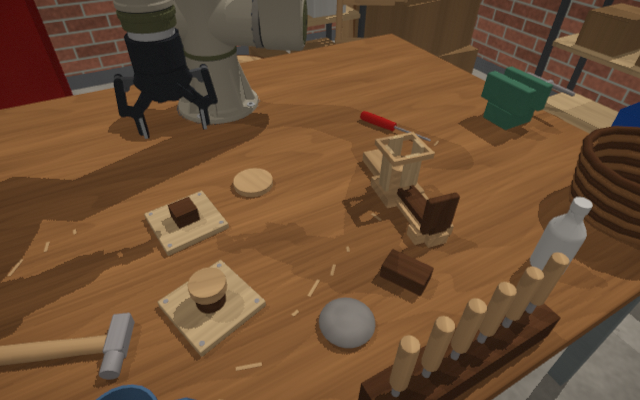

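View pics/top15.png

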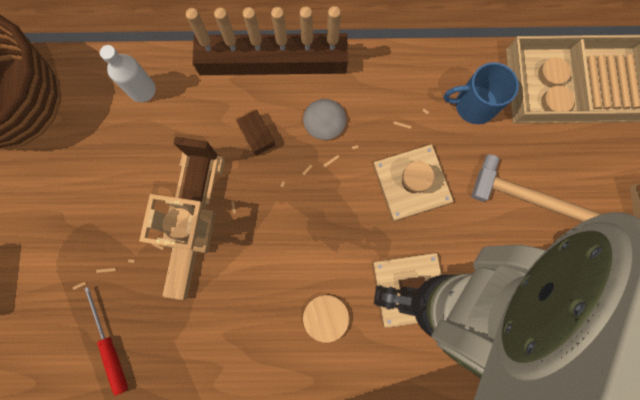

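The disc lies flat and centred on the round post, at (208,285) in scene and (419,177) in top. The handle is home, the stack is in the magazine, and the arm is clear at 20 s. Handing in.

```bash
python3 -c "
from h import *
print(hand_in())"
```

```text
the job is handed in; nothing more can be done
None
```

I pushed the handle to its end stop and let it spring back home. One disc was fed out, and I laid it on the round stand's post and handed the job in at about 20 s.

- **Handle:** It stopped at the expected 95 mm with the push force rising to about 9 N. Afterwards it measured back at its starting place.
- **Magazine:** The surface of the stack now sits at 78 mm, which fits three discs with the next one dropped into the lowest place.
- **Disc on the post:** Its top is at 62 mm and level to within about 0.7°. Its centre measures (640, -222) mm, within about 1 mm of the measured post centre. The gripper is open and clear of everything.

**TCP height disagreed:** The reported TCP height was about 32 mm lower than the fingertips showed in both cameras. Because of this my first push passed over the handle without touching it. I applied that offset to every later move, and contact on the post came where it predicted.

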